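# Set out the dough presses by size

## Task

Set out the four wooden dough presses on the row of cork rounds on the blue board, one centred on each round, in order of size: the one with the widest foot on the round next to the small hooped tub, then steadily narrower to the narrowest at the end by the steel bowl. Keep every press upright all the while, leave them standing free, and do not shift the small tub.

Things in the scene. Friction and masses are not known exactly. Their poses are not given: they have to be found in the camera images.
- press38: Pale beech dough press standing upright on the table: a round foot 38 mm in diameter and 16 mm thick, and on its centre a straight cylindrical handle 26 mm in diameter from 16 to 90 mm above the underside. The smallest of the four. Weighs about 45 g. Origin: centre of the underside of the foot; z points up along the handle. Clutter among the presses is under 45 mm high.
- press48: Pale beech dough press standing upright on the table: a round foot 48 mm in diameter and 16 mm thick, and on its centre a straight cylindrical handle 26 mm in diameter from 16 to 90 mm above the underside. The second smallest of the four. Weighs about 55 g. Origin: centre of the underside of the foot; z points up along the handle. Clutter among the presses is under 45 mm high.
- press58: Pale beech dough press standing upright on the table: a round foot 58 mm in diameter and 16 mm thick, and on its centre a straight cylindrical handle 26 mm in diameter from 16 to 90 mm above the underside. The second largest of the four. Weighs about 68 g. Origin: centre of the underside of the foot; z points up along the handle. Clutter among the presses is under 45 mm high.
- press68: Pale beech dough press standing upright on the table: a round foot 68 mm in diameter and 16 mm thick, and on its centre a straight cylindrical handle 26 mm in diameter from 16 to 90 mm above the underside. The largest of the four. Weighs about 85 g. Origin: centre of the underside of the foot; z points up along the handle. Clutter among the presses is under 45 mm high.
- cork1: Fixed flat cork round, 76 mm across, 4 mm thick, on a blue board 12 mm thick; number 1 of a straight row of four identical rounds 92 mm apart, counted from the robot's left (+y). Origin: centre of its underside; its top is 16 mm above the table. y points along the row from cork4 to cork1, x across the row away from the robot, z up.
- cork2: Fixed flat cork round, 76 mm across, 4 mm thick, on a blue board 12 mm thick; number 2 of a straight row of four identical rounds 92 mm apart, counted from the robot's left (+y). Origin: centre of its underside; its top is 16 mm above the table. y points along the row from cork4 to cork1, x across the row away from the robot, z up.
- cork3: Fixed flat cork round, 76 mm across, 4 mm thick, on a blue board 12 mm thick; number 3 of a straight row of four identical rounds 92 mm apart, counted from the robot's left (+y). Origin: centre of its underside; its top is 16 mm above the table. y points along the row from cork4 to cork1, x across the row away from the robot, z up.
- cork4: Fixed flat cork round, 76 mm across, 4 mm thick, on a blue board 12 mm thick; number 4 of a straight row of four identical rounds 92 mm apart, counted from the robot's left (+y). Origin: centre of its underside; its top is 16 mm above the table. y points along the row from cork4 to cork1, x across the row away from the robot, z up.
- tub: Small open wooden tub with two dark hoops, 120 mm across the rim, 75 mm high, 0.6 kg, standing loose on the table in line with the row, just beyond cork1 or just beyond cork4 (changes from start to start); a steel bowl, 116 mm across, 50 mm high, stands at the other end. Origin: centre of its underside. The big tubs elsewhere do not count.
Mind the look-alikes: they are no part of the job. What is shaped like the press38 but yellow is not meant.

How it is judged:
By the outcome, as a careful person would: the job done as asked, in the order asked, and still so for the second after the job is handed in, with the robot touching nothing.
It also fails if it takes over 86 s, if anything falls off the work surface, if the arm or the gripper's body presses on something with over 40 N, if the wrist force passes 120 N, or if a joint passes its speed limit or range.

## Robot

A 6-joint arm with a two-finger parallel gripper is mounted at the origin on the work surface. World frame = base frame: x ahead of the robot, y to its left, z up, the work surface at z = 0. Lengths are in m, angles in rad, forces in N, time in s.
With the tool pointing down it reaches from about 0.35 to 0.85 m from the base axis. Payload 8.1 kg.
Tool frame: the origin (TCP) lies at the very end of the fingers, on their centre line; the grasp point (between the pads) lies 19 mm behind it; z points along the fingers, y is the line along which they close (so a half turn about z gives the same grasp; the last joint's range is limited). The gripper opens to 93 mm and grips with 3 to 60 N. Pads are 15 mm wide; open, the fingers measure 128 mm over their backs; the gripper's body (75 mm by 188 mm) begins 65 mm behind the grasp point.
Start: joints at [-1.364, 0.13, 1.488, -0, 1.523, -0.085], TCP at [0.173, -0.575, 0.219] pointing down, gripper open.
Joint ranges: [-2.96, 2.96], [-0.89, 2.26], [0.02, 2.5], [-1.34, 4.48], [0, 2.73], [-2.66, 2.66]. Speed limits (rad/s): [2.39, 2.39, 2.79, 3.14, 3.14, 3.14].

## Interface

Orientations are given as a rotation vector (axis times angle).
In Python, from plant import monitor, eyes, ticket gives the robot as it stands.
- The arm moves only by the tool arm_command, never from a script. Its argument "deltas" is a list that holds one entry, the list of rows, each a list of 6 numbers: the shift along the world's x, y, z in cm, then the turn, a rotation vector about the world's x, y, z in degrees. In form: [[[tx, ty, tz, rx, ry, rz], ...]]. A call has 1 to 12 rows; each row shifts and turns the commanded pose from where the row before left it; what a row does not reach is not made up. A row lasts 1/12 s, in which the tool goes at most 41.7 mm and 7.16 degrees, less where a joint would pass 70% of its speed; a pose out of reach is approached as far as the arm can. A call is refused whole if a number of a shift passes 4.17 or a number of a turn 7.16, either way. A call with a gripper value outside its range is refused whole. "gripper" is the opening, from -1 (shut) to 1 (fully open), set as the call begins (left out, the last holds). The fingers move at their own pace and stop on an object; "squeeze" is the grip in N (left out, the last holds). Time passes only in rows, so rows that do not move let the fingers close. It gives the time, the measured TCP pose, the force, the opening and the grip force at its end, in the units of the state.
- monitor.read_state(): the state, without advancing time (a new reading comes with each control period).
- eyes.read_camera(name): name is "side" or "top"; returns the picture (420x560x3 uint8, blue, green, red); there is no depth.
- eyes.camera_model(name): a dict with "fx", "fy", "cx", "cy" (pixels), "rvec" (rotation vector, rad) and "tvec" (3), from world to camera coordinates, as OpenCV has them. Camera axes: x right, y down, z forward; pixel columns grow to the right and rows downward; lengths in m; the calibration is good to about 2 mm. A picture is of the moment at which its call begins. camera_model takes no time and is no camera call.
- ticket.close_job(): hands the job in; it is judged then, once.
The state is a dict: "t": time; "q": joint angles; "dq": joint speeds; "joint_torque": joint torques, N m; "tool_pos": TCP position; "orientation": TCP orientation; "force": force on the tool from outside, world axes, zero at the start; "wrist_torque": the same for the moment, N m; "opening": finger opening in m; "gripper_force": force on a finger pad.
Only numpy, scipy, OpenCV 4.12 (cv2) and the standard library are available. Lean on these libraries where they do the work, as an engineer would, in place of code of your own. Each camera call takes 0.05 s, during which the arm holds its last target. There are 200 camera calls.

## Working session

There is one attempt and no reset: what is moved stays moved. The work goes in short steps, Python scripts to look and compute and a tool call to move; the robot and the scene stay as the last step left them, time stands still between calls to the robot, and variables do not carry over. Pictures are saved under pics/ and viewed, at most 14 in all, crops included, and the job is handed in when it is done.

Besides the shell and the picture viewer there is one more tool, called after "Request:" as a command line: name --argument value ..., lists and objects as JSON in quotes. arm_command: Moves the arm, as the interface text tells. Its arguments: {"type":"object","properties":{"deltas":{"type":"array"},"gripper":{"type":"number"},"squeeze":{"type":"number"}},"required":["deltas"]}

```bash
mkdir -p pics; ls
cat > h.py <<'E'
import numpy as np, cv2
from plant import monitor, eyes, ticket
def ray(n,u,v,z):
    m=eyes.camera_model(n);R=cv2.Rodrigues(np.array(m['rvec'],float))[0];t=np.array(m['tvec'],float).ravel()
    c=-R.T@t;d=R.T@np.array([(u-m['cx'])/m['fx'],(v-m['cy'])/m['fy'],1])
    return c+d*(z-c[2])/d[2]
def proj(n,p):
    m=eyes.camera_model(n);K=np.array([[m['fx'],0,m['cx']],[0,m['fy'],m['cy']],[0,0,1]])
    return cv2.projectPoints(np.array(p,float).reshape(-1,1,3),np.array(m['rvec'],float),np.array(m['tvec'],float),K,None)[0].reshape(-1,2)
E
python3 - <<'E'
from h import *
for n in('top','side'):
    cv2.imwrite(f'pics/{n}0.png',cv2.resize(eyes.read_camera(n),(800,600),interpolation=cv2.INTER_CUBIC)); m=eyes.camera_model(n);print(m)
    R=cv2.Rodrigues(np.array(m['rvec'],float))[0];print(-R.T@np.array(m['tvec']).ravel())
s=monitor.read_state();print(s)
E
```

```text
pics
{'fx': 522.1194947544398, 'fy': 522.1194947544398, 'cx': 278.1997768222716, 'cy': 213.41452788390202, 'rvec': array([ 2.15948586, -2.19254426,  0.08435888]), 'tvec': array([0.02794871, 0.47240117, 1.26116273])}
[0.36614598 0.01414804 1.29623006]
{'fx': 394.2432721025435, 'fy': 394.2432721025435, 'cx': 280.49398954562923, 'cy': 210.39371676437253, 'rvec': array([ 0.45419504, -2.59604716,  1.38092625]), 'tvec': array([0.46462083, 0.12652966, 0.65335127])}
[0.274193   0.60106464 0.47147602]
{'t': 0.1, 'q': array([-1.36440104e+00,  1.31105575e-01,  1.48913928e+00,  1.91085789e-05,
        1.52297906e+00, -8.53934286e-02]), 'dq': array([ 5.03750759e-04, -1.08001185e-03, -2.79484941e-03, -4.64512201e-04,
       -7.13463475e-06, -1.95267781e-04]), 'joint_torque': array([ 1.51825996e-03, -5.61342251e+01, -4.93097413e+01,  7.71041005e-02,
        2.91364803e-02, -3.71625094e-05]), 'tool_pos': array([ 0.17253008, -0.57414413,  0.21769751]), 'orientation': array([-3.10660535e+00, -4.56478072e-01,  1.24941401e-04]), 'force': array([-0.56244904,  0.24884703, -0.02923083]), 'wrist_torque': array([-0.00426719,  0.00428668, -0.07720058]), 'gripper_force': 0.0, 'opening': 0.09315611268260762}
```

View pics/top0.png

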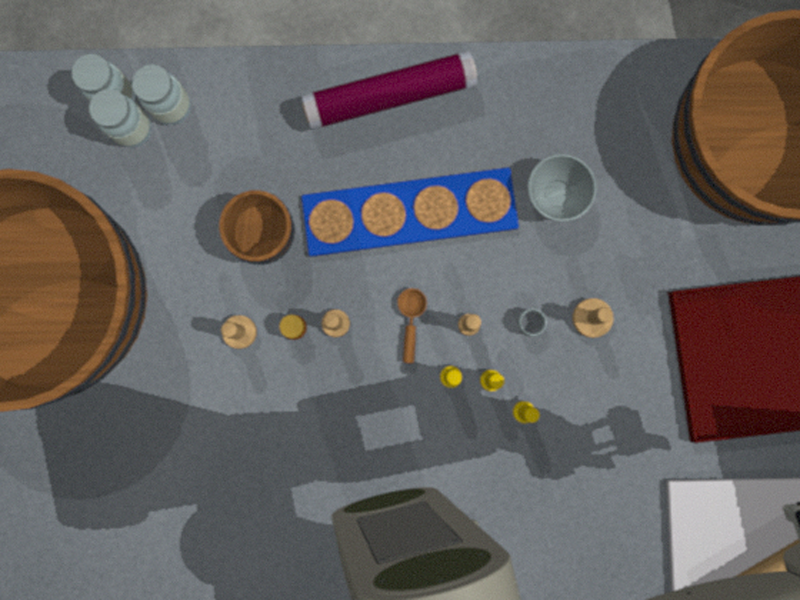

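View pics/side0.png

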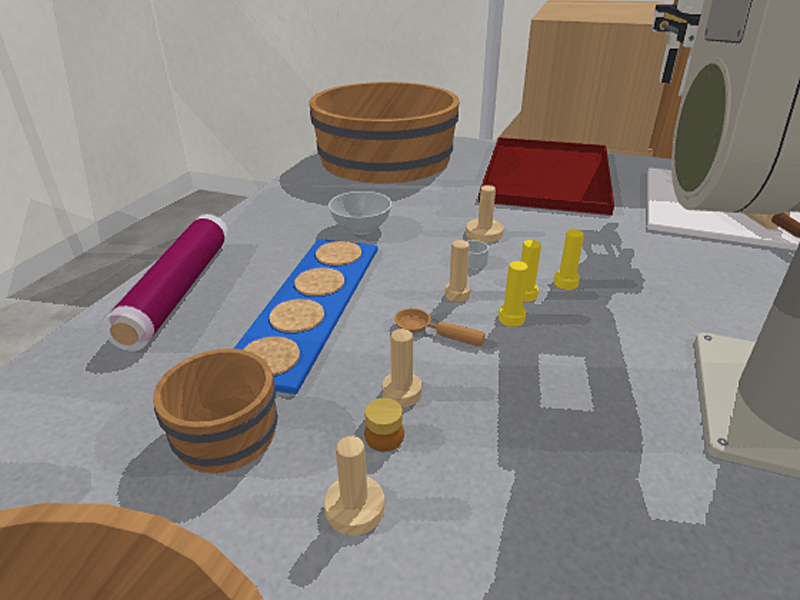

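The top view shows the tub at the left, (255,227) in the 800x600 frame, and the bowl at the right, (561,188). So cork1, next to the tub, takes press68. The presses are at about (238,331), (335,322), (470,323) and (593,317). Next I'll enlarge them.

Run:
```python
from h import *
im=eyes.read_camera('top');cv2.imwrite('raw.png',im)
T=[]
for u,v in((167,231),(234,226),(329,227),(415,222)):
    c=im[v-22:v+22,u-30:u+30];c=cv2.resize(c,None,fx=6,fy=6,interpolation=cv2.INTER_CUBIC)
    for k in range(0,60,10):
        cv2.putText(c,str(u-30+k),(k*6,10),0,.35,(255,255,255));cv2.line(c,(k*6,0),(k*6,264),(90,90,90),1)
    for k in range(0,44,10):
        cv2.putText(c,str(v-22+k),(0,k*6+10),0,.35,(0,255,255));cv2.line(c,(0,k*6),(360,k*6),(90,90,90),1)
    T.append(c)
cv2.imwrite('pics/m1.png',np.vstack([np.hstack(T[:2]),np.hstack(T[2:])]))
h=cv2.cvtColor(im,cv2.COLOR_BGR2HSV)
b=((h[...,0]>100)&(h[...,0]<130)&(h[...,1]>150)).astype('uint8')
cs,_=cv2.findContours(b,cv2.RETR_CCOMP,cv2.CHAIN_APPROX_NONE)
for c in sorted(cs,key=lambda c:c[:,0,0].mean()):
    if cv2.contourArea(c)>150:
        e=cv2.fitEllipse(c);r=cv2.minAreaRect(c);p=e[0];w=ray('top',*p,.016)
        print(np.round(p,1),np.round(e[1],1),np.round(w,4),'rect',np.round(cv2.boxPoints(r),1).tolist() if cv2.contourArea(c)>3000 else '')
# foot masks: wood hue
w=((h[...,0]>8)&(h[...,0]<24)&(h[...,1]>70)&(h[...,2]>60)).astype('uint8')
cs,_=cv2.findContours(w,cv2.RETR_EXTERNAL,cv2.CHAIN_APPROX_NONE)
for c in cs:
    a=cv2.contourArea(c);x,y,ww,hh=cv2.boundingRect(c)
    if 60<a<1500: print('w',x,y,ww,hh,a)
```

```text
[231.4 154.5] [32.8 33.2] [0.6217 0.1348 0.016 ] rect 
[268.1 149.6] [32.8 33.2] [0.6325 0.0435 0.016 ] rect 
[286.4 147.9] [ 46.6 193.9] [ 0.6363 -0.002   0.016 ] rect [[210.1999969482422, 136.39999389648438], [356.79998779296875, 116.80000305175781], [362.5, 159.5], [215.89999389648438, 179.0]]
[304.7 144.7] [32.7 33.2] [ 0.6435 -0.0476  0.016 ] rect 
[341.4 139.8] [32.6 33.3] [ 0.6545 -0.1393  0.016 ] rect 
w 517 378 43 25 259.5
w 155 221 25 23 411.5
w 321 220 16 15 167.0
w 195 220 20 18 246.5
w 225 217 20 19 268.0
w 401 209 28 27 568.5
w 278 202 21 52 479.5
w 65 171 34 95 254.5
w 217 140 30 30 639.5
w 254 135 29 30 635.5
w 290 131 30 29 641.5
w 327 126 30 29 646.5
w 483 116 43 37 141.0
```

View pics/m1.png

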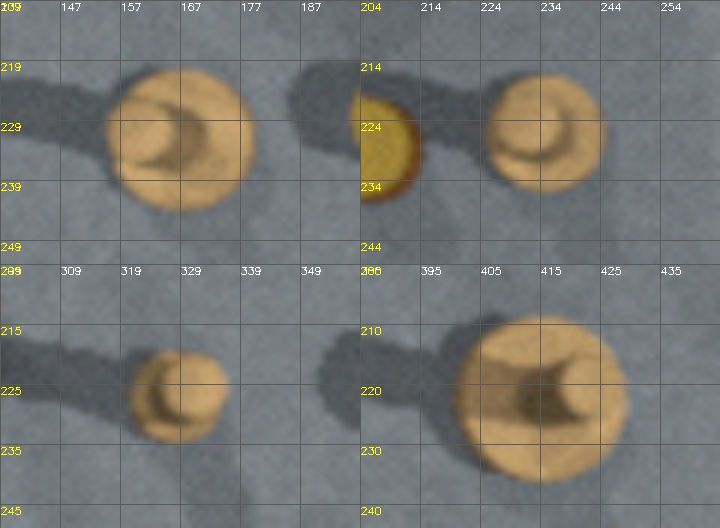

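Corks come out 92 mm apart, as stated. Foot centres and handle tops can be read off the crop, so I'll cross-check the two.

Run:
```python
from h import *
P={58:((167.3,232.3),(161.7,231.2)),48:((235,226.2),(232.5,224.9)),38:((328.2,227),(331.9,225.1)),68:((415.2,222.4),(423.5,220.6))}
for k,(f,t) in P.items():
    a=ray('top',f[0]-.42,f[1]-.42,.016);b=ray('top',t[0]-.42,t[1]-.42,.09);print(k,np.round(a,4)[:2],np.round(b,4)[:2])
    # check in side: predicted handle top px (800x600 scale)
    print('  side top/base',np.round(proj('side',[[*a[:2],.09],[*a[:2],0]])*800/560).tolist())
for p in((452,377),(492,380),(526,412)): print('yellow top',np.round(ray('top',p[0]*.7,p[1]*.7,.09),3))
print('tub',ray('top',256*.7,226*.7,.075))
```

```text
58 [0.4318 0.2949] [0.4307 0.2917]
  side top/base [[353.0, 443.0], [358.0, 507.0]]
48 [0.4443 0.1284] [0.4428 0.1276]
  side top/base [[403.0, 333.0], [403.0, 392.0]]
38 [ 0.4388 -0.1004] [ 0.4389 -0.1024]
  side top/base [[461.0, 242.0], [458.0, 295.0]]
68 [ 0.4468 -0.3139] [ 0.446  -0.3142]
  side top/base [[488.0, 187.0], [484.0, 233.0]]
yellow top [ 0.349 -0.066  0.09 ]
yellow top [ 0.343 -0.13   0.09 ]
yellow top [ 0.292 -0.183  0.09 ]
tub [0.60313963 0.25322618 0.075     ]
```

Request:
arm_command --deltas '[[[2.28,2.17,0,0,0,6.68],[2.28,2.17,0,0,0,6.68],[2.28,2.17,0,0,0,6.68],[2.28,2.17,0,0,0,6.68],[2.28,2.17,0,0,0,6.68],[2.28,2.17,0,0,0,6.68],[2.28,2.17,0,0,0,6.68],[2.28,2.17,0,0,0,6.68],[2.28,2.17,0,0,0,6.68],[2.28,2.17,0,0,0,6.68],[2.28,2.17,0,0,0,6.68],[2.28,2.17,0,0,0,6.68]]]' --gripper 0.4 --squeeze 20

```text
t: 1.15
tool_pos: [0.447, -0.3129, 0.2184]
orientation: [-2.077, -2.356, 0.0]
force: [0.1, 0.0, -0.2]
opening: 0.0652
gripper_force: 0.0
```

Request:
arm_command --deltas '[[[0,-0.1,-2.5,0,0,0],[0,0,-3,0,0,0],[0,0,-3,0,0,0],[0,0,-3,0,0,0],[0,0,-2.5,0,0,0],[0,0,-1.8,0,0,0],[0,0,-1.0,0,0,0],[0,0,0,0,0,0]]]'

```text
t: 1.82
tool_pos: [0.4445, -0.3138, 0.0477]
orientation: [-2.081, -2.347, 0.0]
force: [-0.2, -0.4, -0.2]
opening: 0.0647
gripper_force: 0.0
```

Request:
arm_command --deltas '[[[0,0,0,0,0,0],[0,0,0,0,0,0],[0,0,0,0,0,0],[0,0,0,0,0,0],[0,0,0,0,0,0],[0,0,0,0,0,0]]]' --gripper -1

```text
t: 2.32
tool_pos: [0.4466, -0.3156, 0.0514]
orientation: [2.083, 2.35, -0.0]
force: [0.6, 0.3, 1.1]
opening: 0.0296
gripper_force: 0.0
```

Request:
arm_command --deltas '[[[0,0,0,0,0,0],[0,0,0,0,0,0],[0,0,0,0,0,0],[0,0,0,0,0,0],[0,0,0,0,0,0]]]'

```text
t: 2.73
tool_pos: [0.4466, -0.3154, 0.0511]
orientation: [2.084, 2.35, 0.0]
force: [0.5, 0.2, 5.0]
opening: 0.0254
gripper_force: 20.0
```

Run:
```python
from h import *
s=monitor.read_state();print(s['tool_pos'],s['opening'],s['gripper_force'],s['force'],s['orientation'])
cv2.imwrite('pics/s1.png',eyes.read_camera('side')[60:240,240:480].repeat(3,0).repeat(3,1))
```

```text
[ 0.44657139 -0.31544628  0.05107086] 0.02544197959357424 19.999666213989258 [0.46977462 0.21990846 5.02303414] [2.08363483e+00 2.35013477e+00 1.90853506e-04]
```

View pics/s1.png

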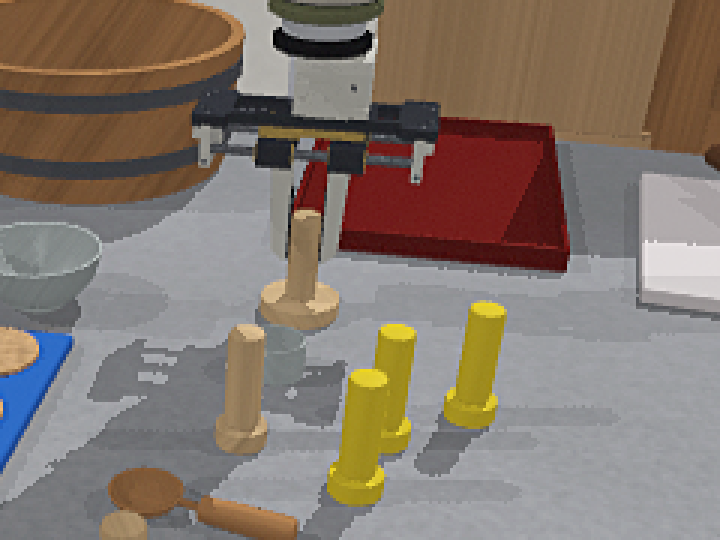

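Gripped: opening 25.4 mm, 20 N. Now I'll lift and carry.

Request:
arm_command --deltas '[[[0,0,1,0,0,0],[0,0,2,0,0,0],[0,0,3,0,0,0],[0,0,3,0,0,0],[0,0,2,0,0,0],[0,0,1,0,0,0]]]'

```text
t: 3.28
tool_pos: [0.4472, -0.3161, 0.1744]
orientation: [2.081, 2.348, -0.0]
force: [1.2, -1.0, -1.0]
opening: 0.0258
gripper_force: 20.0
```

Request:
arm_command --deltas '[[[0.4,1,0,0,0,0],[1,2.5,0,0,0,0],[1.5,4,0,0,0,0],[1.6,4.1,0,0,0,0],[1.6,4.1,0,0,0,0],[1.6,4.1,0,0,0,0],[1.6,4.1,0,0,0,0],[1.6,4.1,0,0,0,0],[1.6,4.1,0,0,0,0],[1.6,4.1,0,0,0,0],[1.5,4,0,0,0,0],[1.0,2.5,0,0,0,0]]]'

```text
t: 4.28
tool_pos: [0.6044, 0.0991, 0.1679]
orientation: [-2.08, -2.35, 0.003]
force: [1.0, -1.6, -1.1]
opening: 0.0258
gripper_force: 20.0
```

Request:
arm_command --deltas '[[[0.5,1.6,0,0,0,0],[0,0.6,0,0,0,0],[0,0,-2,0,0,0],[0,0,-2.5,0,0,0],[0,0,-2,0,0,0],[0,0,-1,0,0,0],[0,0,0,0,0,0],[0,0,0,0,0,0]]]'

```text
t: 4.95
tool_pos: [0.6095, 0.1161, 0.0948]
orientation: [-2.084, -2.349, 0.003]
force: [-0.4, 0.6, -0.2]
opening: 0.026
gripper_force: 20.0
```

```bash
cat > look.py <<'E'
from h import *
import sys
s=monitor.read_state();print(s['tool_pos'],s['opening'],s['gripper_force'],s['force'],s['orientation'])
x,y,n,cam=float(sys.argv[1]),float(sys.argv[2]),sys.argv[3],sys.argv[4]
im=eyes.read_camera(cam);u,v=proj(cam,[x,y,.05])[0].astype(int)
u=min(max(u,50),509);v=min(max(v,38),381)
c=cv2.resize(im[v-37:v+38,u-50:u+50],(800,600),interpolation=cv2.INTER_CUBIC);cv2.imwrite(n,c)
print('origin',u-50,v-37)
E
python3 look.py .62 .135 pics/a1.png side
```

```text
[0.60953501 0.11605623 0.09482563] 0.026036481806903208 19.997044801712036 [-0.40928895  0.56893741 -0.23424884] [-2.08383288 -2.34902625  0.00264891]
origin 137 195
```

View pics/a1.png

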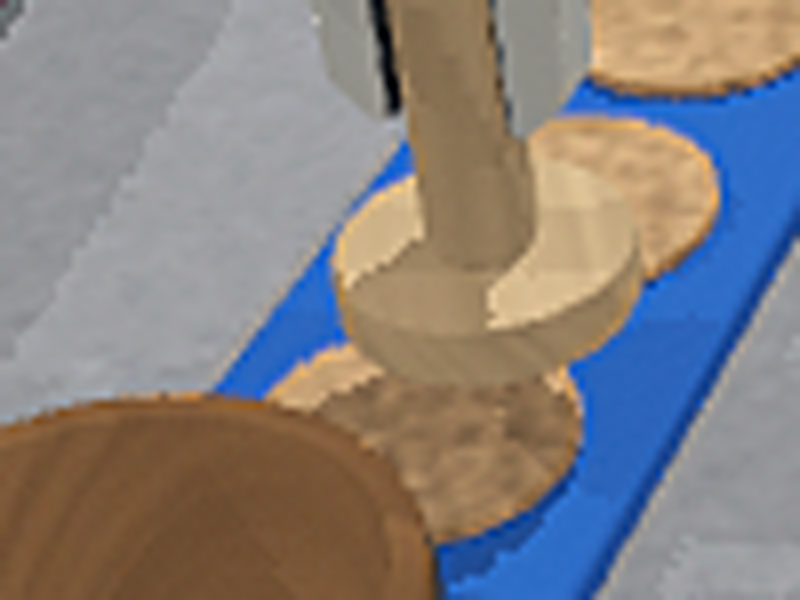

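The press hangs over cork1 and looks slightly tilted in the crop. I'll compare it with a projected upright press.

```bash
cat > pose.py <<'E'
# overlay of model press outline; args: cam x y zbase d tiltx tilty(deg, rotation about world x,y) name
from h import *
import sys
cam=sys.argv[1];x,y,z,d,a,b=map(float,sys.argv[2:8])
R=cv2.Rodrigues(np.radians([a,b,0]))[0]
im=eyes.read_camera(cam);u,v=proj(cam,[x,y,z+.03])[0].astype(int);u=min(max(u,50),509);v=min(max(v,38),381)
c=cv2.resize(im[v-37:v+38,u-50:u+50],(800,600),interpolation=cv2.INTER_CUBIC)
t=np.linspace(0,2*np.pi,60)
for r,h in((d/2000,0),(d/2000,.016),(.013,.016),(.013,.09)):
    p=np.c_[r*np.cos(t),r*np.sin(t),0*t+h]@R.T+[x,y,z]
    q=(proj(cam,p)-[u-50,v-37]+.5)*8
    cv2.polylines(c,[q.astype(int)],True,(0,0,255),1)
cv2.imwrite(sys.argv[8],c)
s=monitor.read_state();print(s['tool_pos'],s['opening'],s['force'])
E
python3 pose.py side .6095 .1161 .0438 68 0 0 pics/a2.png
```

```text
[0.61136551 0.11633389 0.09715609] 0.025666430935673567 [ 0.21897867  0.64605265 -0.73884878]
```

View pics/a2.png

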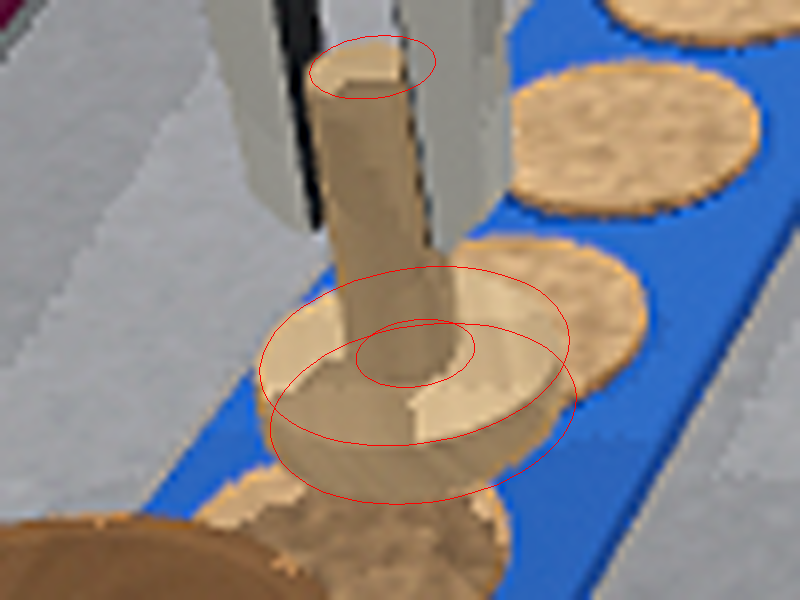

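The press is upright: the outline agrees to 1–2 px. I'll correct xy and lower most of the way.

Request:
arm_command --deltas '[[[0.5,0.9,0,0,0,0],[0.5,0.9,0,0,0,0],[0,0,-1,0,0,0],[0,0,-1,0,0,0],[0,0,0,0,0,0],[0,0,0,0,0,0],[0,0,0,0,0,0]]]'

```text
t: 5.63
tool_pos: [0.62, 0.1343, 0.075]
orientation: [-2.084, -2.35, 0.002]
force: [-0.3, -0.6, -0.7]
opening: 0.0253
gripper_force: 20.0
```

```bash
cat > st.py <<'E'
from h import *
P=[]
for i in range(6): P.append(monitor.read_state()['tool_pos']);im=eyes.read_camera('top')
print(np.mean(P,0),np.std(P,0))
E
python3 st.py; python3 pose.py top .6217 .1348 .0077 68 0 0 pics/a3.png
```

```text
[0.62056793 0.13433998 0.07576911] [2.88509698e-04 3.32849265e-05 4.14261256e-04]
[0.62074123 0.13442479 0.07602112] 0.025533373962496473 [-0.09606836 -0.08457103 -0.79367034]
```

View pics/a3.png

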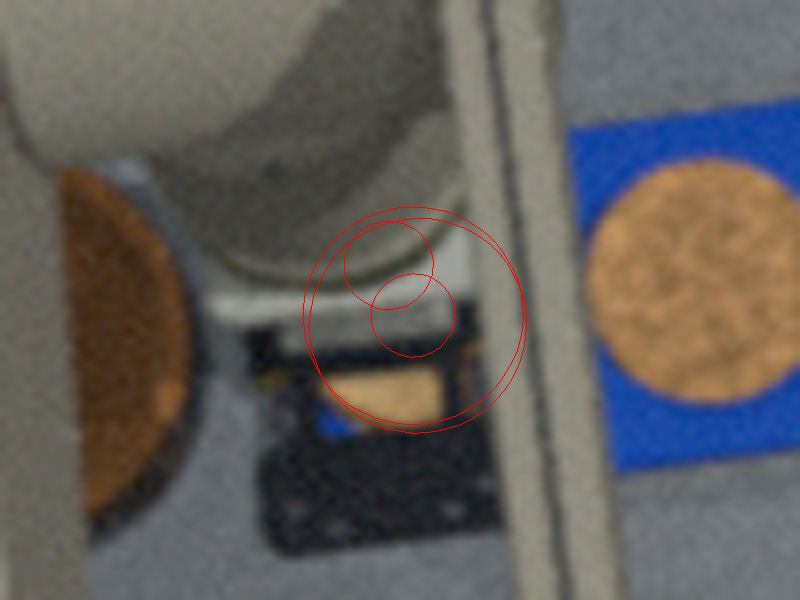

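Request:
arm_command --deltas '[[[0.1,0,-0.4,0,0,0],[0,0,-0.3,0,0,0],[0,0,-0.15,0,0,0],[0,0,0,0,0,0],[0,0,0,0,0,0]]]'

```text
t: 6.4
tool_pos: [0.6215, 0.1345, 0.0671]
orientation: [-2.084, -2.351, 0.0]
force: [-0.3, 0.6, 0.7]
opening: 0.0257
gripper_force: 20.0
```

Contact. Release, then lift straight up.

Request:
arm_command --deltas '[[[0,0,0,0,0,0],[0,0,0,0,0,0],[0,0,0,0,0,0],[0,0,0,0,0,0],[0,0,0,0,0,0],[0,0,0,0,0,0],[0,0,0,0,0,0],[0,0,0,0,0,0]]]' --gripper 0.4

```text
t: 7.07
tool_pos: [0.6215, 0.1345, 0.0671]
orientation: [-2.084, -2.351, 0.0]
force: [0.4, 0.9, -0.2]
opening: 0.0645
gripper_force: 0.0
```

Request:
arm_command --deltas '[[[0,0,1,0,0,0],[0,0,2,0,0,0],[0,0,3,0,0,0],[0,0,3,0,0,0],[0,0,3,0,0,0],[0,0,1,0,0,0]]]'

```text
t: 7.57
tool_pos: [0.6239, 0.1349, 0.2041]
orientation: [2.081, 2.347, 0.01]
force: [0.8, 1.2, 1.9]
opening: 0.0653
gripper_force: 0.0
```

Request:
arm_command --deltas '[[[-1,0.8,0,0,0,0],[-2,1.7,0,0,0,0],[-2.4,2,0,0,0,0],[-2.4,2,0,0,0,0],[-2.4,2,0,0,0,0],[-2.4,2,0,0,0,0],[-2.4,2,0,0,0,0],[-2.0,1.7,0,0,0,0],[-1.5,1.2,0,0,0,0],[-0.6,0.5,0,0,0,0],[0,0,0,0,0,0],[0,0,0,0,0,0]]]'

```text
t: 8.57
tool_pos: [0.4301, 0.2932, 0.1962]
orientation: [-2.083, -2.352, 0.002]
force: [1.3, -0.0, -0.2]
opening: 0.0651
gripper_force: 0.0
```

```bash
python3 st.py; python3 pose.py top .6217 .1348 .016 68 0 0 pics/a4.png
```

```text
[0.43089943 0.29284318 0.1966227 ] [0.00041715 0.00018276 0.00026575]
[0.43107814 0.29296105 0.19705474] 0.06543361780866373 [-0.72950493  0.37490612 -0.40993601]
```

View pics/a4.png

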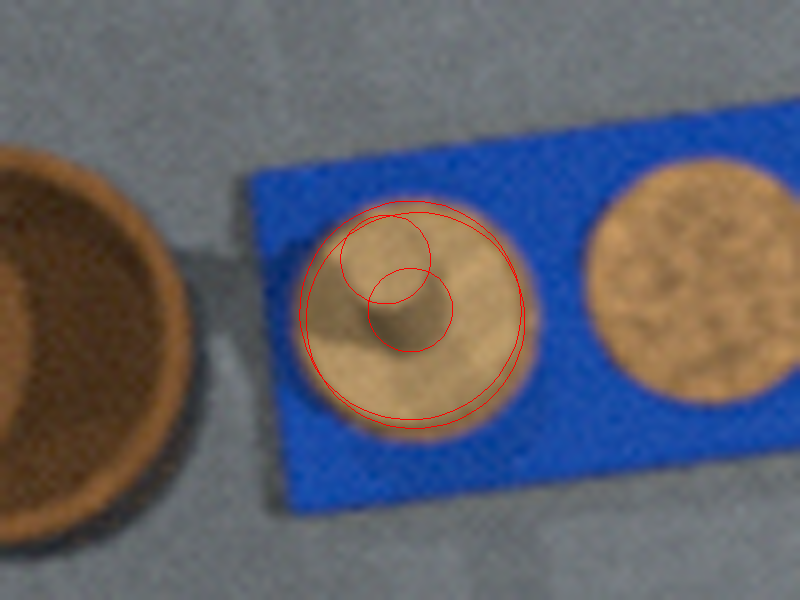

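Press68 stands on cork1, centred within about 2 mm (foot around (415,315), cork around (418,318)). Next, press58.

Request:
arm_command --deltas '[[[0,0,-2,0,0,0],[0,0,-3,0,0,0],[0,0,-3,0,0,0],[0,0,-3,0,0,0],[0,0,-2.5,0,0,0],[0,0,-1,0,0,0],[0,0,0,0,0,0],[0,0,0,0,0,0]]]'

```text
t: 9.58
tool_pos: [0.4308, 0.2934, 0.0526]
orientation: [-2.084, -2.35, 0.0]
force: [1.0, 0.6, -0.2]
opening: 0.065
gripper_force: 0.0
```

Request:
arm_command --deltas '[[[0,0,0,0,0,0],[0,0,0,0,0,0],[0,0,0,0,0,0],[0,0,0,0,0,0],[0,0,0,0,0,0],[0,0,0,0,0,0],[0,0,0,0,0,0],[0,0,0,0,0,0],[0,0,0,0,0,0],[0,0,0,0,0,0],[0,0,0,0,0,0]]]' --gripper -1

```text
t: 10.5
tool_pos: [0.4304, 0.2935, 0.0521]
orientation: [-2.084, -2.351, 0.0]
force: [-0.1, -0.1, 0.8]
opening: 0.0255
gripper_force: 20.0
```

Request:
arm_command --deltas '[[[0,0,1,0,0,0],[0,0,2,0,0,0],[0,0,3,0,0,0],[0,0,3,0,0,0],[0,0,3,0,0,0],[0,0,2,0,0,0]]]'

```text
t: 11.0
tool_pos: [0.4314, 0.294, 0.1963]
orientation: [2.083, 2.35, 0.006]
force: [-0.0, 0.1, -0.1]
opening: 0.0258
gripper_force: 20.0
```

Request:
arm_command --deltas '[[[0.4,-0.5,0,0,0,0],[1.2,-1.5,0,0,0,0],[2.2,-2.7,0,0,0,0],[2.4,-3,0,0,0,0],[2.4,-3,0,0,0,0],[2.4,-3,0,0,0,0],[2.4,-3,0,0,0,0],[2.4,-3,0,0,0,0],[2.2,-2.7,0,0,0,0],[1.5,-1.8,0,0,0,0],[0.7,-0.8,0,0,0,0],[0,0,0,0,0,0]]]'

```text
t: 12.0
tool_pos: [0.633, 0.0413, 0.1911]
orientation: [-2.087, -2.347, 0.002]
force: [0.0, 0.9, -0.0]
opening: 0.0257
gripper_force: 20.0
```

Request:
arm_command --deltas '[[[0,0,-1.5,0,0,0],[0,0,-3,0,0,0],[0,0,-3,0,0,0],[0,0,-1.5,0,0,0],[0,0,-0.5,0,0,0],[0,0,0,0,0,0],[0,0,0,0,0,0]]]'

```text
t: 12.58
tool_pos: [0.6326, 0.0445, 0.0982]
orientation: [2.083, 2.351, 0.001]
force: [0.6, 0.5, -0.7]
opening: 0.0255
gripper_force: 20.0
```

```bash
python3 st.py
```

```text
[0.63346319 0.04397726 0.0990472 ] [0.0004324  0.00029913 0.00044865]
```

Request:
arm_command --deltas '[[[-0.05,-0.05,-1.0,0,0,0],[0,0,-1.0,0,0,0],[0,0,-0.6,0,0,0],[0,0,-0.3,0,0,0],[0,0,-0.15,0,0,0],[0,0,0,0,0,0],[0,0,0,0,0,0]]]'

```text
t: 13.47
tool_pos: [0.6313, 0.0429, 0.0676]
orientation: [-2.083, -2.35, 0.002]
force: [-8.1, -1.3, 15.3]
opening: 0.0258
gripper_force: 20.0
```

Request:
arm_command --deltas '[[[0,0,0.1,0,0,0],[0,0,0,0,0,0],[0,0,0,0,0,0]]]'

```text
t: 13.72
tool_pos: [0.6317, 0.0429, 0.0675]
orientation: [-2.084, -2.35, 0.001]
force: [-4.2, 1.0, 6.9]
opening: 0.0254
gripper_force: 20.0
```

```bash
python3 st.py; python3 pose.py side .6325 .0435 .016 58 0 0 pics/a5.png
```

```text
[0.63173168 0.04294116 0.06753025] [1.45092856e-05 1.15646189e-05 1.23952381e-05]
[0.6317584  0.04295413 0.06757489] 0.026110597611098345 [-3.26838487 -0.11715853  6.70288534]
```

View pics/a5.png

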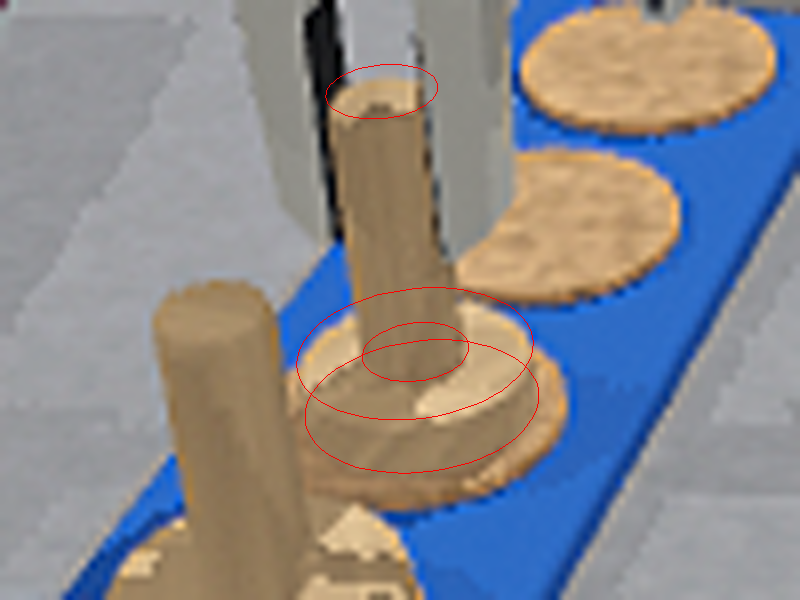

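Press58 stands upright on cork2, near centre. Release.

Request:
arm_command --deltas '[[[0,0,0,0,0,0],[0,0,0,0,0,0],[0,0,0,0,0,0],[0,0,0,0,0,0],[0,0,0,0,0,0],[0,0,0,0,0,0],[0,0,0,0,0,0],[0,0,0,0,0,0]]]' --gripper 0.4

```text
t: 14.73
tool_pos: [0.632, 0.043, 0.0676]
orientation: [-2.084, -2.351, 0.0]
force: [-0.5, -0.4, 0.8]
opening: 0.0647
gripper_force: 0.0
```

Request:
arm_command --deltas '[[[0,0,1,0,0,0],[0,0,2,0,0,0],[0,0,3,0,0,0],[0,0,3,0,0,0],[0,0,3,0,0,0],[0,0,1,0,0,0]]]'

```text
t: 15.23
tool_pos: [0.6345, 0.043, 0.2046]
orientation: [2.08, 2.346, 0.009]
force: [0.2, -0.3, 0.8]
opening: 0.065
gripper_force: 0.0
```

Request:
arm_command --deltas '[[[-0.6,0.3,0,0,0,0],[-1.8,0.8,0,0,0,0],[-2.5,1.1,0,0,0,0],[-2.8,1.3,0,0,0,0],[-2.8,1.3,0,0,0,0],[-2.8,1.3,0,0,0,0],[-2.5,1.1,0,0,0,0],[-1.8,0.8,0,0,0,0],[-1.2,0.5,0,0,0,0],[0,0,0,0,0,0],[0,0,0,0,0,0],[0,0,0,0,0,0]]]'

```text
t: 16.23
tool_pos: [0.444, 0.1278, 0.1968]
orientation: [-2.084, -2.35, 0.001]
force: [0.1, -0.0, -0.8]
opening: 0.0651
gripper_force: 0.0
```

```bash
python3 st.py; python3 pose.py top .6325 .0435 .016 58 0 0 pics/a6.png
```

```text
[0.44427816 0.12764683 0.19709858] [1.59579690e-04 5.02526951e-05 1.99738504e-04]
[0.44426909 0.12775016 0.19746199] 0.06525164132662965 [-0.15061927 -0.59369518  0.28394279]
```

View pics/a6.png

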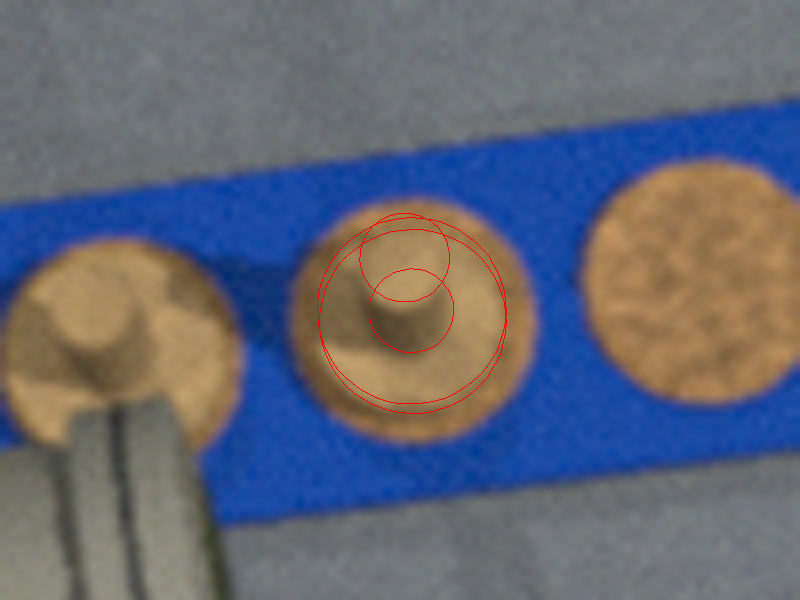

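Press58 sits about 1–2 mm from the centre of cork2 (cork centre around (416,320)). Now press48; xy is already right.

Request:
arm_command --deltas '[[[0,0,-2,0,0,0],[0,0,-3,0,0,0],[0,0,-3,0,0,0],[0,0,-3,0,0,0],[0,0,-2.5,0,0,0],[0,0,-1,0,0,0],[0,0,0,0,0,0],[0,0,0,0,0,0]]]'

```text
t: 17.25
tool_pos: [0.4442, 0.128, 0.0531]
orientation: [-2.084, -2.35, 0.001]
force: [-0.3, -0.7, 0.2]
opening: 0.0654
gripper_force: 0.0
```

Request:
arm_command --deltas '[[[0,0,0,0,0,0],[0,0,0,0,0,0],[0,0,0,0,0,0],[0,0,0,0,0,0],[0,0,0,0,0,0],[0,0,0,0,0,0],[0,0,0,0,0,0],[0,0,0,0,0,0],[0,0,0,0,0,0],[0,0,0,0,0,0],[0,0,0,0,0,0]]]' --gripper -1

```text
t: 18.17
tool_pos: [0.444, 0.128, 0.0526]
orientation: [-2.084, -2.351, 0.0]
force: [-0.2, 0.2, 0.8]
opening: 0.0258
gripper_force: 20.0
```

Request:
arm_command --deltas '[[[0,0,1,0,0,0],[0,0,2,0,0,0],[0,0,3,0,0,0],[0,0,3,0,0,0],[0,0,3,0,0,0],[0,0,2,0,0,0]]]'

```text
t: 18.67
tool_pos: [0.4449, 0.1281, 0.1966]
orientation: [2.083, 2.349, 0.004]
force: [0.9, 0.3, -1.2]
opening: 0.0255
gripper_force: 20.0
```

Request:
arm_command --deltas '[[[0.4,-0.4,0,0,0,0],[1.2,-1.05,0,0,0,0],[2.2,-1.9,0,0,0,0],[2.4,-2.1,0,0,0,0],[2.4,-2.1,0,0,0,0],[2.4,-2.1,0,0,0,0],[2.4,-2.1,0,0,0,0],[2.4,-2.1,0,0,0,0],[2.0,-1.8,0,0,0,0],[1.4,-1.3,0,0,0,0],[0.7,-0.6,0,0,0,0],[0,0,0,0,0,0]]]'

```text
t: 19.67
tool_pos: [0.6433, -0.049, 0.1914]
orientation: [-2.085, -2.348, 0.002]
force: [-0.1, 0.5, 0.7]
opening: 0.0257
gripper_force: 20.0
```

Request:
arm_command --deltas '[[[0,0,-1.5,0,0,0],[0,0,-3,0,0,0],[0,0,-3,0,0,0],[0,0,-1.5,0,0,0],[0,0,-0.5,0,0,0],[0,0,0,0,0,0],[0,0,0,0,0,0]]]'

```text
t: 20.25
tool_pos: [0.6431, -0.0469, 0.0987]
orientation: [2.083, 2.351, 0.001]
force: [-0.1, 1.1, 0.4]
opening: 0.0256
gripper_force: 20.0
```

```bash
python3 st.py
```

```text
[ 0.64398121 -0.04733362  0.09960611] [0.00041442 0.00022827 0.00044685]
```

Contact should come at TCP z ≈ 0.0686.

Request:
arm_command --deltas '[[[0,0,-1.0,0,0,0],[0,0,-1.0,0,0,0],[0,0,-0.6,0,0,0],[0,0,-0.3,0,0,0],[0,0,-0.1,0,0,0],[0,0,0,0,0,0],[0,0,0,0,0,0]]]'

```text
t: 21.13
tool_pos: [0.6424, -0.0475, 0.0681]
orientation: [-2.083, -2.35, 0.002]
force: [-6.2, 0.6, 11.9]
opening: 0.0255
gripper_force: 20.0
```

Request:
arm_command --deltas '[[[0,0,0.1,0,0,0],[0,0,0,0,0,0],[0,0,0,0,0,0]]]'

```text
t: 21.38
tool_pos: [0.6427, -0.0475, 0.0681]
orientation: [-2.084, -2.35, 0.001]
force: [-1.3, -0.1, 1.4]
opening: 0.0256
gripper_force: 20.0
```

Request:
arm_command --deltas '[[[0,0,0,0,0,0],[0,0,0,0,0,0],[0,0,0,0,0,0],[0,0,0,0,0,0],[0,0,0,0,0,0],[0,0,0,0,0,0],[0,0,0,0,0,0],[0,0,0,0,0,0]]]' --gripper 0.4

```text
t: 22.05
tool_pos: [0.6431, -0.0475, 0.0687]
orientation: [2.084, 2.351, 0.0]
force: [0.8, -0.1, -0.1]
opening: 0.0654
gripper_force: 0.0
```

Request:
arm_command --deltas '[[[0,0,1,0,0,0],[0,0,2,0,0,0],[0,0,3,0,0,0],[0,0,3,0,0,0],[0,0,3,0,0,0],[0,0,1,0,0,0]]]'

```text
t: 22.55
tool_pos: [0.6454, -0.0478, 0.2056]
orientation: [2.08, 2.346, 0.007]
force: [0.3, -0.0, 1.1]
opening: 0.0648
gripper_force: 0.0
```

Request:
arm_command --deltas '[[[-0.6,-0.2,0,0,0,0],[-1.8,-0.4,0,0,0,0],[-2.8,-0.7,0,0,0,0],[-3,-0.8,0,0,0,0],[-3,-0.8,0,0,0,0],[-3,-0.8,0,0,0,0],[-2.8,-0.7,0,0,0,0],[-2,-0.6,0,0,0,0],[-1.4,-0.4,0,0,0,0],[0,0,0,0,0,0],[0,0,0,0,0,0],[0,0,0,0,0,0]]]'

```text
t: 23.55
tool_pos: [0.439, -0.1013, 0.1978]
orientation: [-2.084, -2.35, 0.0]
force: [0.9, -0.0, 0.2]
opening: 0.0649
gripper_force: 0.0
```

```bash
python3 st.py; python3 pose.py top .6435 -.0476 .016 48 0 0 pics/a7.png
```

```text
[ 0.43934197 -0.1012255   0.1981266 ] [1.40783042e-04 2.90976887e-05 1.88526037e-04]
[ 0.43926851 -0.10129572  0.19844056] 0.06503396640667151 [-0.83884043 -0.09498206  0.36249466]
```

View pics/a7.png

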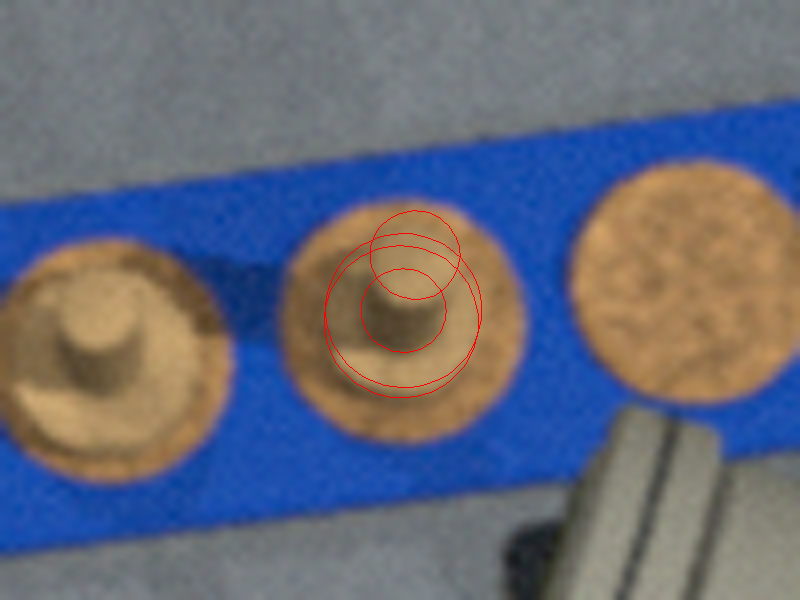

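Press48 is centred on cork3 within about 2 mm. Last one, press38.

Request:
arm_command --deltas '[[[0,0,-2,0,0,0],[0,0,-3,0,0,0],[0,0,-3,0,0,0],[0,0,-3,0,0,0],[0,0,-2.5,0,0,0],[0,0,-1.1,0,0,0],[0,0,0,0,0,0],[0,0,0,0,0,0]]]'

```text
t: 24.57
tool_pos: [0.4391, -0.1015, 0.053]
orientation: [-2.084, -2.35, 0.0]
force: [0.7, -0.2, 0.2]
opening: 0.065
gripper_force: 0.0
```

Request:
arm_command --deltas '[[[0,0,0,0,0,0],[0,0,0,0,0,0],[0,0,0,0,0,0],[0,0,0,0,0,0],[0,0,0,0,0,0],[0,0,0,0,0,0],[0,0,0,0,0,0],[0,0,0,0,0,0],[0,0,0,0,0,0],[0,0,0,0,0,0],[0,0,0,0,0,0]]]' --gripper -1

```text
t: 25.48
tool_pos: [0.4392, -0.1015, 0.0528]
orientation: [2.084, 2.35, 0.0]
force: [-0.1, 0.6, 2.2]
opening: 0.0257
gripper_force: 20.0
```

Request:
arm_command --deltas '[[[0,0,1,0,0,0],[0,0,2,0,0,0],[0,0,3,0,0,0],[0,0,3,0,0,0],[0,0,3,0,0,0],[0,0,2,0,0,0]]]'

```text
t: 25.98
tool_pos: [0.4397, -0.1017, 0.1964]
orientation: [2.082, 2.349, 0.002]
force: [0.2, 0.2, 0.2]
opening: 0.0257
gripper_force: 20.0
```

Request:
arm_command --deltas '[[[0.6,-0.1,0,0,0,0],[1.4,-0.2,0,0,0,0],[2.2,-0.4,0,0,0,0],[2.5,-0.45,0,0,0,0],[2.5,-0.45,0,0,0,0],[2.5,-0.45,0,0,0,0],[2.5,-0.45,0,0,0,0],[2.5,-0.45,0,0,0,0],[2.2,-0.4,0,0,0,0],[1.6,-0.3,0,0,0,0],[0.9,-0.15,0,0,0,0],[0,0,0,0,0,0]]]'

```text
t: 26.98
tool_pos: [0.6538, -0.1396, 0.1909]
orientation: [-2.083, -2.349, 0.001]
force: [0.3, 0.8, -0.1]
opening: 0.0257
gripper_force: 20.0
```

Request:
arm_command --deltas '[[[0,0,-1.5,0,0,0],[0,0,-3,0,0,0],[0,0,-3,0,0,0],[0,0,-1.5,0,0,0],[0,0,-0.5,0,0,0],[0,0,0,0,0,0],[0,0,0,0,0,0]]]'

```text
t: 27.57
tool_pos: [0.6531, -0.1395, 0.0985]
orientation: [2.084, 2.35, 0.0]
force: [0.4, -1.0, -0.5]
opening: 0.0256
gripper_force: 20.0
```

```bash
python3 st.py
```

```text
[ 0.65395032 -0.13977897  0.09953449] [0.0004098  0.00011641 0.00052835]
```

Request:
arm_command --deltas '[[[0.1,0,-1.0,0,0,0],[0,0,-1.0,0,0,0],[0,0,-0.6,0,0,0],[0,0,-0.3,0,0,0],[0,0,-0.05,0,0,0],[0,0,0,0,0,0],[0,0,0,0,0,0]]]'

```text
t: 28.45
tool_pos: [0.6536, -0.1393, 0.0682]
orientation: [-2.083, -2.35, 0.001]
force: [-2.7, 0.8, 8.1]
opening: 0.0256
gripper_force: 20.0
```

Request:
arm_command --deltas '[[[0,0,0.1,0,0,0],[0,0,0,0,0,0],[0,0,0,0,0,0]]]'

```text
t: 28.7
tool_pos: [0.6536, -0.1394, 0.0683]
orientation: [-2.084, -2.35, 0.001]
force: [0.2, 0.7, -0.9]
opening: 0.0253
gripper_force: 20.0
```

Request:
arm_command --deltas '[[[0,0,0,0,0,0],[0,0,0,0,0,0],[0,0,0,0,0,0],[0,0,0,0,0,0],[0,0,0,0,0,0],[0,0,0,0,0,0],[0,0,0,0,0,0],[0,0,0,0,0,0]]]' --gripper 0.4

```text
t: 29.37
tool_pos: [0.654, -0.1395, 0.0691]
orientation: [2.084, 2.351, 0.0]
force: [0.1, -0.0, -0.7]
opening: 0.0649
gripper_force: 0.0
```

Request:
arm_command --deltas '[[[0,0,1,0,0,0],[0,0,2,0,0,0],[0,0,3,0,0,0],[0,0,3,0,0,0],[0,0,3,0,0,0],[0,0,1,0,0,0]]]'

```text
t: 29.87
tool_pos: [0.6564, -0.1401, 0.2063]
orientation: [2.079, 2.345, 0.006]
force: [0.7, -1.0, 1.9]
opening: 0.0653
gripper_force: 0.0
```

Request:
arm_command --deltas '[[[-0.6,-0.6,0,0,0,0],[-1.8,-1.5,0,0,0,0],[-2.8,-2.5,0,0,0,0],[-2.8,-2.5,0,0,0,0],[-2.8,-2.5,0,0,0,0],[-2.8,-2.5,0,0,0,0],[-2.8,-2.5,0,0,0,0],[-2,-2,0,0,0,0],[-1,-1,0,0,0,0],[0,0,0,0,0,0],[0,0,0,0,0,0],[0,0,0,0,0,0]]]'

```text
t: 30.87
tool_pos: [0.4598, -0.3148, 0.198]
orientation: [-2.083, -2.349, -0.0]
force: [-0.4, -0.2, 1.0]
opening: 0.0651
gripper_force: 0.0
```

Run:
```python
from h import *
im=eyes.read_camera('top');a=cv2.resize(im[90:195,140:430],None,fx=2.75,fy=2.75,interpolation=cv2.INTER_CUBIC)
b=cv2.resize(eyes.read_camera('side')[90:330,90:430],None,fx=1.25,fy=1.25)
o=np.zeros((a.shape[0]+b.shape[0],max(a.shape[1],b.shape[1]),3),'uint8');o[:a.shape[0],:a.shape[1]]=a;o[a.shape[0]:,:b.shape[1]]=b
cv2.imwrite('pics/end.png',o);print(o.shape,monitor.read_state()['t'])
```

```text
(589, 798, 3) 30.9667
```

View pics/end.png

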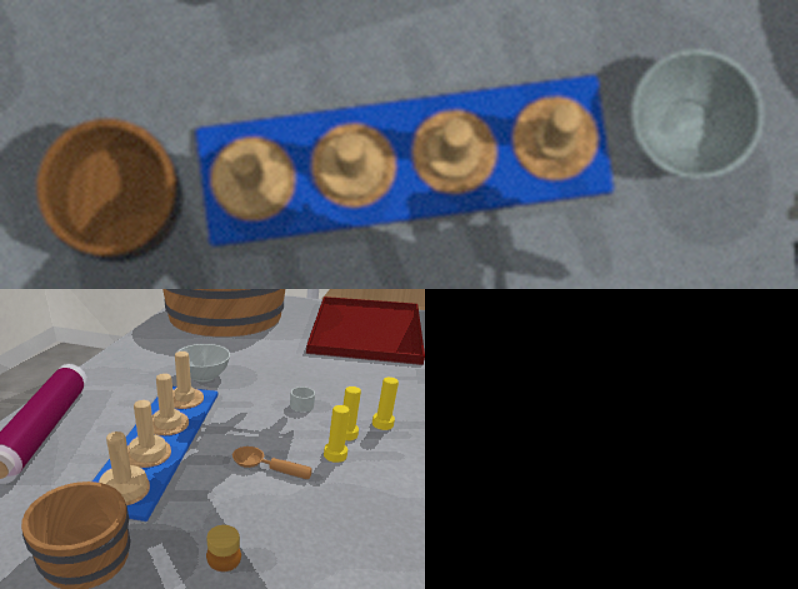

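All four presses stand upright and centred on their rounds, widest by the tub at (106,188) and narrowest by the bowl at (697,113). The tub hasn't moved, so I'm handing in.

```bash
python3 -c "
from plant import ticket
print(ticket.close_job())"
```

```text
the job is handed in; nothing more can be done
None
```

The job is handed in at about 31 s of the 86 s allowed: the four presses stand upright and free on the cork rounds, within about 2 mm of centre where checked up close (the last, press38, only in the overview picture), from 68 mm by the small tub to 38 mm by the steel bowl, and the tub was not touched.

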